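# Put the strip-down parts back into their stock bins

### The job

The loose parts from the last strip-down go back into stock: lay each of the four parts that has a bin on the clear floor of the bin that already holds its kind, in front of the stock, and lay the brass fitting, which has no bin yet, in the empty bin. Each part must end lying flat on the floor of its bin, not on top of the stock or propped against a wall, released and at rest.

Things in the scene. Friction and masses are not known exactly. Their poses are not given: they have to be found in the camera images.
- bearing_center (a point): Loose ball bearing, a bright steel ring of 52 mm diameter, 15 mm thick, lying flat; the hole counts as filled: take it across the outside. The point is its centre, 7.5 mm above what it lies on; z is its axis.
- spring_center (a point): Loose steel compression spring lying on its side, 82 mm long, 32 mm in diameter. The point is its centre, 16 mm above what it lies on; y runs along its length. Grip it across the middle; it is stiff (does not yield) and can roll.
- plug_center (a point): Loose spark plug lying on its side, 70 mm long, 19 mm across at its thickest (the steel hexagon, near the middle), white insulator at one end. The point is its centre, 9.5 mm above what it lies on; y runs along its length. Grip it across the middle.
- nut_center (a point): Loose steel hexagon nut, 28 mm across flats (along x), 32 mm across corners (along y), 14 mm high, lying flat. The point is its centre, 7 mm above what it lies on; z is its axis.
- tee_center (a point): Loose brass pipe fitting (tee-shaped valve body), 60 mm long (along y), 42 mm across (along x), 26 mm high, lying flat. The point is the centre of that envelope, 13 mm above what it lies on. Grip it along x or y. None of the stocked bins holds this kind.
- bin_bearing_bay (a point): Dark steel bin, open on top, fixed on the bench; all five alike (mm): 120 wide (y), 165 deep (x), floor 7 above the bench, walls 2.5 thick and 63 high, sides sloping over the front 55 to a lip 29 high facing the robot. Two 52 mm bearings are fixed in its rear; floor clear for 100 from the lip. Point: on the floor, mid-width, 30 in front of bin centre. x to the bin's back, y left, z up.
- bin_spring_bay (a point): Dark steel bin, open on top, fixed on the bench; all five alike (mm): 120 wide (y), 165 deep (x), floor 7 above the bench, walls 2.5 thick and 63 high, sides sloping over the front 55 to a lip 29 high facing the robot. A coil spring lies fixed across its back; floor clear for 120 from the lip. Point: on the floor, mid-width, 30 in front of bin centre. x to the bin's back, y left, z up.
- bin_plug_bay (a point): Dark steel bin, open on top, fixed on the bench; all five alike (mm): 120 wide (y), 165 deep (x), floor 7 above the bench, walls 2.5 thick and 63 high, sides sloping over the front 55 to a lip 29 high facing the robot. Two spark plugs lie fixed across its rear; floor clear for 105 from the lip. Point: on the floor, mid-width, 30 in front of bin centre. x to the bin's back, y left, z up.
- bin_nut_bay (a point): Dark steel bin, open on top, fixed on the bench; all five alike (mm): 120 wide (y), 165 deep (x), floor 7 above the bench, walls 2.5 thick and 63 high, sides sloping over the front 55 to a lip 29 high facing the robot. Three hexagon nuts are fixed in its rear; floor clear for 105 from the lip. Point: on the floor, mid-width, 30 in front of bin centre. x to the bin's back, y left, z up.
- bin_empty_bay (a point): Dark steel bin, open on top, fixed on the bench; all five alike (mm): 120 wide (y), 165 deep (x), floor 7 above the bench, walls 2.5 thick and 63 high, sides sloping over the front 55 to a lip 29 high facing the robot. Empty; its whole floor is clear. Point: on the floor, mid-width, 30 in front of bin centre. x to the bin's back, y left, z up.
Things that resemble listed ones, but are neither listed nor needed, are in the scene too. What is shaped like the part that bears tee_center but orange is not meant.

How it is judged:
By the outcome, as a careful person would: the job done as asked, in the order asked, and still so for the second after the job is handed in, with the robot touching nothing.
It also fails if it takes over 131 s, if anything falls off the work surface, if the arm or the gripper's body presses on something with over 40 N, if the wrist force passes 120 N, or if a joint passes its speed limit or range.

### The arm

A 6-joint arm with a two-finger parallel gripper is mounted at the origin on a cart in front of the work surface, level with it; the furniture and walls round the work are solid. World frame = base frame: x ahead of the robot, y to its left, z up, the work surface at z = 0. Lengths are in m, angles in rad, forces in N, time in s.
With the tool pointing down it reaches from about 0.35 to 0.975 m from the base axis. Payload 4.9 kg.
Tool frame: the origin (TCP) lies midway between the tips of the shut fingers; the grasp point (between the pads) lies 19 mm behind it; z points along the fingers, y is the line along which they close (so a half turn about z gives the same grasp; the last joint's range is limited). The gripper opens to 85 mm and grips with 20 to 120 N. Pads are 22 mm wide; open, the fingers measure 114 mm over their backs; the gripper's body (76 mm by 85 mm) begins 54 mm behind the grasp point. The pads swing forward as they close: fully open they stand 13 mm farther back than shut.
Start: joints at [1.093, 0.053, 1.613, -0, 1.476, -0.119], TCP at [0.219, 0.585, 0.231] pointing down, gripper open.
Joint ranges: [-3.01, 3.01], [-1.01, 2.22], [0.06, 2.58], [-1.02, 4.17], [0.09, 2.62], [-3.14, 3.14]. Speed limits (rad/s): [2.57, 2.57, 3.14, 3.14, 3.14, 3.14].

### API

Orientations are given as a rotation vector (axis times angle).
In Python, from station import ctrl, optics, job gives the robot as it stands.
- The arm moves only by the shell command python3 -m jog 'ROWS' [OPENING] [FORCE]. ROWS is JSON, a list of rows, each a list of 2 entries, a list of its own where there are three numbers: the shift along the tool's x, y, z in m, then the turn, a rotation vector about the tool's x, y, z in rad. A call has 1 to 5 rows; each row is the pose to reach, as a shift and turn from the pose commanded when the call began, along the tool's axes at that moment; what a row does not reach only later rows make up. A row lasts 1/10 s, in which the tool goes at most 50 mm and 8.59 degrees, less where a joint would pass 70% of its speed; a pose out of reach is approached as far as the arm can. A call with a gripper value outside its range is refused whole. OPENING is the opening, from 0 (shut) to 1 (fully open), set as the call begins (- or left out, the last holds). The fingers move at their own pace and stop on an object; FORCE is the grip in N (left out, the last holds). Time passes only in rows, so rows that repeat a pose let the fingers close. It gives the time, the measured TCP pose, the force, the opening and the grip force at its end, in the units of the state.
- ctrl.get_obs(): the state, without advancing time (a new reading comes with each control period).
- optics.get_image(name): name is "scene" or "top" or "wrist"; returns a dict with "image" (420x560x3 uint8, blue, green, red), "fx", "fy", "cx", "cy" (pixels), "rvec" (rotation vector, rad) and "tvec" (3), from world to camera coordinates, as OpenCV has them; the wrist camera has in their place "mount" (4x4, takes a point from camera to tool coordinates, whose origin is the TCP and whose axes are the flange's). Camera axes: x right, y down, z forward; pixel columns grow to the right and rows downward; lengths in m; the calibration is good to about 2 mm. A picture is of the moment at which its call begins: read the wrist's pose just before it. There is no depth.
- job.finish_job(): hands the job in; it is judged then, once.
The state is a dict: "t": time; "q": joint angles; "dq": joint speeds; "effort": joint torques, N m; "tool_pos": TCP position; "tool_rot": TCP orientation; "contact_force": force on the tool from outside, world axes, zero at the start; "wrist_torque": the same for the moment, N m; "opening": finger opening in m; "grip_force": force on a finger pad.
Only numpy, scipy, OpenCV 4.12 (cv2) and the standard library are available. Lean on these libraries where they do the work, as an engineer would, in place of code of your own. Each camera call takes 0.05 s, during which the arm holds its last target. There are 200 camera calls.

## Working session

There is one attempt and no reset: what is moved stays moved. The work goes in short steps, Python scripts to look and compute and a shell command to move; the robot and the scene stay as the last step left them, time stands still between calls to the robot, and variables do not carry over. Pictures are saved under pics/ and viewed, at most 16 in all, crops included, and the job is handed in when it is done.

```bash
mkdir -p pics; python3 - <<'E'
from station import ctrl, optics
import cv2,numpy as np
o=ctrl.get_obs(); print(o['t'],o['tool_pos'],o['tool_rot'],o['opening'])
for n in ['top','scene']:
    d=optics.get_image(n); cv2.imwrite(f'pics/{n}0.png',cv2.resize(d['image'],(800,600),interpolation=cv2.INTER_CUBIC)); cv2.imwrite(f'/tmp/{n}0.png',d['image'])
    print(n,d['fx'],d['cx'],d['cy'],d['rvec'],d['tvec'])
E
```

```text
0.0 [0.21916696 0.58464664 0.23005922] [-0.56045019 -3.0905755   0.00310107] 0.0849837396494766
top 391.9211445054089 271.57857141382107 206.80454608709553 [ 2.16267971 -2.10619122  0.17445046] [0.0640222  0.52131813 1.09308463]
scene 543.2136103096967 273.6321118215929 202.18119219220395 [ 2.0661374  -1.05828687  0.48276892] [-0.22875963  0.34725868  1.04311027]
```

View pics/top0.png

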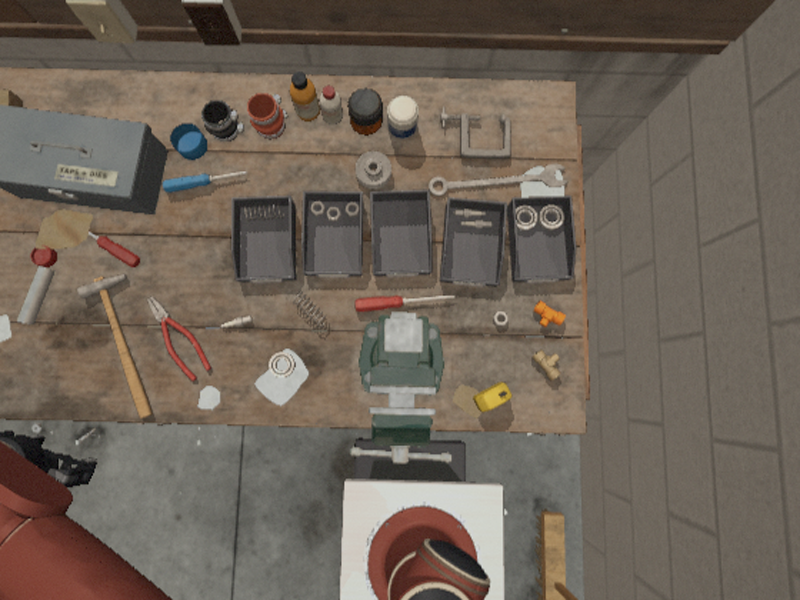

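View pics/scene0.png

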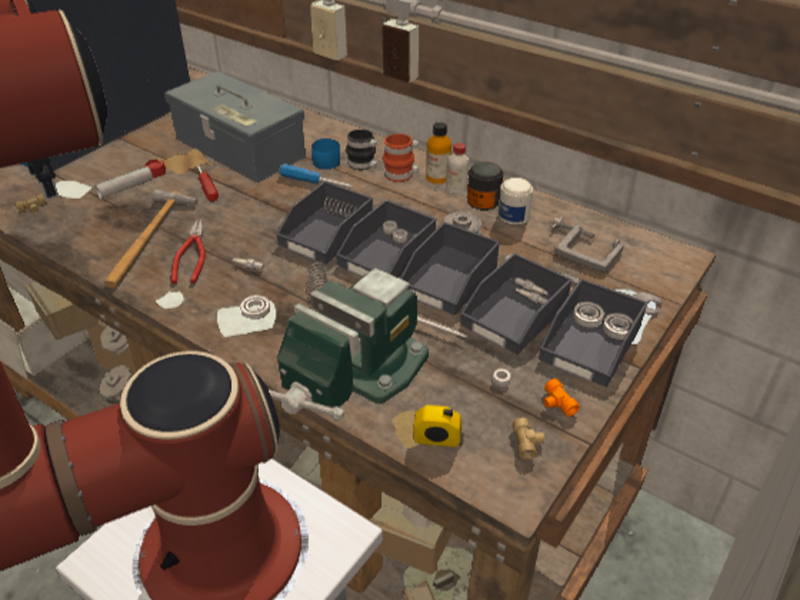

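Top view candidates (800x600 px): bearing (282,363) on paper, spring (312,314), plug (236,322), nut (501,318). The brass tee is at (545,365), and the orange look-alike at (548,313) is excluded. The scene view also shows a brownish item at far left (30,203). The bins, left to right, are spring, nut, empty, plug and bearing. I'll confirm these in enlarged crops.

```bash
cat > h.py <<'E'
import cv2,numpy as np
from station import ctrl, optics
from scipy.spatial.transform import Rotation as R
def ray(d,px,z,obs=None):
    K=np.array([(px[0]-d['cx'])/d['fx'],(px[1]-d['cy'])/d['fy'],1.])
    if 'mount' in d:
        M=np.array(d['mount']);T=R.from_rotvec(obs['tool_rot']).as_matrix()
        c=T@M[:3,3]+obs['tool_pos']; v=T@M[:3,:3]@K
    else:
        A=R.from_rotvec(np.ravel(d['rvec'])).as_matrix(); c=-A.T@np.ravel(d['tvec']); v=A.T@K
    return c+v*(z-c[2])/v[2]
def look(name):
    o=ctrl.get_obs(); d=optics.get_image('wrist'); cv2.imwrite(f'/tmp/{name}.png',d['image'])
    import pickle; pickle.dump((d,o),open(f'/tmp/{name}.pkl','wb')); return d,o
def show():
    o=ctrl.get_obs(); T=R.from_rotvec(o['tool_rot']).as_matrix(); print(round(o['t'],2),'pos',o['tool_pos'].round(4),'x',T[:,0].round(3),'y',T[:,1].round(3),'z',T[:,2].round(3),'op',round(o['opening'],4),'grip',o['grip_force'],'F',np.round(o['contact_force'],1))
def togo(xyz,yaw,obs=None):
    """shift (tool axes) and turn to a tool-down pose whose y axis is at world angle yaw"""
    o=obs or ctrl.get_obs(); T=R.from_rotvec(o['tool_rot']).as_matrix()
    b=None
    for k in (0,np.pi):
        y=np.array([np.cos(yaw+k),np.sin(yaw+k),0]);z=np.array([0,0,-1.]);x=np.cross(y,z)
        G=np.c_[x,y,z]; r=R.from_matrix(T.T@G).as_rotvec()
        if b is None or np.linalg.norm(r)<np.linalg.norm(b): b=r
    s=T.T@(np.array(xyz)-o['tool_pos'])
    print('togo',s.round(4),b.round(3),'rows',(np.linalg.norm(s)/.05).round(1),(np.linalg.norm(b)/.15).round(1))
E
cat > /tmp/a.py <<'E'
from h import *
d=optics.get_image('top'); s=.7
for n,p,z in [('bearing',(282,363),.015),('spring',(312,314),.016),('plug',(236,322),.0095),('nut',(501,318),.014),('tee',(545,365),.013)]:
    print(n,ray(d,(p[0]*s,p[1]*s),z).round(3))
for n,ps in dict(spring=[(233,200),(294,198),(297,279),(237,282)],nut=[(304,194),(362,193),(361,275),(304,275)],empty=[(371,193),(430,192),(431,275),(372,276)],plug=[(447,201),(505,203),(500,284),(441,281)],bearing=[(510,198),(571,197),(574,278),(512,281)]).items():
    P=[ray(d,(p[0]*s,p[1]*s),.063 if i<2 else .029).round(3) for i,p in enumerate(ps)]
    b=(P[0]+P[1])/2;f=(P[2]+P[3])/2; a=np.arctan2(*(b-f)[[1,0]]); c=(b+f)/2; print(n,'c',c.round(3),'len',np.linalg.norm((b-f)[:2]).round(3),'w',np.linalg.norm(P[0]-P[1]).round(3),'ang',a.round(3),'pt',(c-.03*np.array([np.cos(a),np.sin(a),0])).round(3))
im=cv2.imread('/tmp/top0.png'); sc=cv2.imread('/tmp/scene0.png')
L=cv2.resize(im[195:290,140:250],(396,342),interpolation=3); Rr=cv2.resize(im[195:290,310:420],(396,342),interpolation=3)
a=cv2.resize(sc[115:165,0:110],(396,180),interpolation=3); b=cv2.resize(sc[255:335,320:420],(396,250),interpolation=3)[:180]
b=cv2.resize(sc[255:335,320:420],(313,250),interpolation=3); b=cv2.copyMakeBorder(b,0,0,0,83,0); a=cv2.copyMakeBorder(a,0,70,0,0,0)
cv2.imwrite('pics/crop1.png',np.vstack([np.hstack([L,Rr]),np.hstack([a,b])]))
show(); w=optics.get_image('wrist'); print(w['mount'],w['fx'],w['cx'],w['cy'])
E
PYTHONPATH=. python3 /tmp/a.py
```

```text
Traceback (most recent call last):
  File "h.py", line 1, in <module>
    import cv2,numpy as np
ModuleNotFoundError: No module named 'cv2'
```

```bash
python3 - < /tmp/a.py
```

```text
bearing [0.379 0.29  0.015]
spring [0.481 0.234 0.016]
plug [0.461 0.391 0.01 ]
nut [ 0.483 -0.157  0.014]
tee [ 0.389 -0.246  0.013]
spring c [0.628 0.334 0.046] len 0.164 w 0.125 ang 0.061 pt [0.598 0.332 0.046]
nut c [0.644 0.195 0.046] len 0.164 w 0.119 ang 0.018 pt [0.614 0.194 0.046]
empty c [0.648 0.054 0.046] len 0.167 w 0.121 ang 0.039 pt [0.618 0.053 0.046]
plug c [ 0.634 -0.094  0.046] len 0.162 w 0.119 ang -0.037 pt [ 0.604 -0.093  0.046]
bearing c [ 0.646 -0.236  0.046] len 0.165 w 0.126 ang 0.067 pt [ 0.616 -0.238  0.046]
0.15 pos [0.2192 0.5848 0.2303] x [-0.936  0.351  0.   ] y [ 0.351  0.936 -0.002] z [-0.001 -0.001 -1.   ] op 0.0857 grip 0.0 F [0.5 0.1 0.4]
[[-6.63812791e-04 -9.53415990e-01 -3.01657935e-01  7.78949466e-02]
 [ 9.99999668e-01 -7.75546934e-04  2.50635797e-04  3.12097897e-04]
 [-4.72910063e-04 -3.01657668e-01  9.53416188e-01 -1.42699619e-01]
 [ 0.00000000e+00  0.00000000e+00  0.00000000e+00  1.00000000e+00]] 365.78590784313053 284.91755122205484 218.87690543585958
```

View pics/crop1.png

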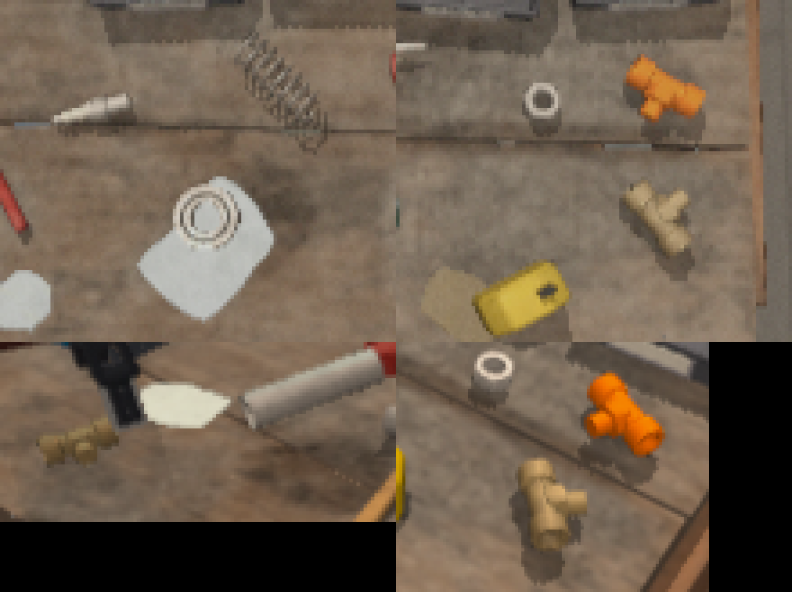

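The crop shows the orange tee, a brass tee at right, a round-looking "nut" that may be a bush, and a second brass item far left under the gripper. I need a closer look, so I'll use the wrist camera here.

```bash
python3 - <<'E'
from h import *
s=optics.get_image('scene'); 
for n,p in [('lt a',(11.5,143.5)),('lt b',(32.5,137)),('lt stem',(23.5,145.5))]: print(n,ray(s,p,.013).round(3))
for n,p in dict(rt_a=(0.35+355,267),rt=(363,300)).items(): pass
d,o=look('w0'); cv2.imwrite('pics/w0.png',d['image'])
E
```

```text
lt a [0.317 0.929 0.013]
lt b [0.376 0.908 0.013]
lt stem [0.331 0.89  0.013]
```

View pics/w0.png

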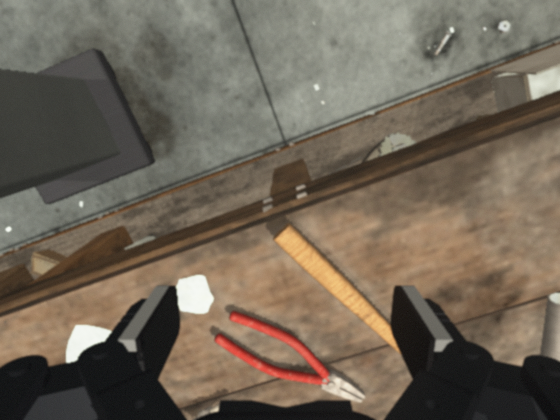

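```bash
python3 -m jog '[[[-0.01,0.045,0],[0,0,0]],[[-0.02,0.09,0],[0,0,0]],[[-0.02,0.135,0],[0,0,0]],[[-0.02,0.18,0],[0,0,0]],[[-0.02,0.18,0],[0,0,0]]]' 1; python3 - <<'E'
from h import *
show(); d,o=look('w1'); 
def px(P):
    M=np.array(d['mount']);T=R.from_rotvec(o['tool_rot']).as_matrix()
    p=M[:3,:3].T@(T.T@(np.array(P)-o['tool_pos'])-M[:3,3]); return (d['fx']*p[0]/p[2]+d['cx'],d['fy']*p[1]/p[2]+d['cy'])
print(px((.35,.91,.013)))
cv2.imwrite('pics/w1.png',d['image'])
E
```

```text
t: 0.8
tool_pos: [0.3027, 0.7494, 0.2253]
tool_rot: [-0.561, -3.09, 0.007]
contact_force: [-0.6, -1.3, -1.3]
opening: 0.0854
grip_force: 0.0
0.8 pos [0.3027 0.7494 0.2253] x [-0.936  0.351  0.001] y [ 0.351  0.936 -0.005] z [-0.002 -0.004 -1.   ] op 0.0854 grip 0.0 F [-0.6 -1.3 -1.3]
(np.float64(456.28744729315486), np.float64(173.692649822215))
```

View pics/w1.png

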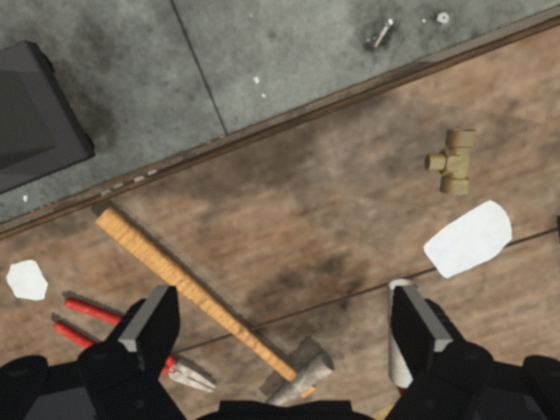

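Far-left item, wrist px (457,161): a brass tee. The right-hand tan tee will need a wrist look too. Next I'll go above the three left parts (plug, bearing, spring) for one view.

```bash
python3 - <<'E'
from h import *
d=optics.get_image('top')
for n,a,b in [('plug',(155.3,228.6),(176.4,223.6)),('spring',(209.4,207.5),(227.5,233.9))]:
    A,B=ray(d,a,.012),ray(d,b,.012); print(n,A.round(3),B.round(3),'axis',np.arctan2(*(B-A)[[1,0]]).round(3))
togo((.43,.32,.25),np.pi/2)
E
```

```text
plug [0.45  0.419 0.012] [0.467 0.358 0.012] axis -1.308
spring [0.518 0.263 0.012] [0.44  0.206 0.012] axis -2.503
togo [-0.2702 -0.3546 -0.0202] [-0.003 -0.001 -0.359] rows 8.9 2.4
```

```bash
python3 -m jog '[[[-0.03,-0.04,-0.01],[0,0,-0.07]],[[-0.06,-0.08,-0.02],[0,0,-0.14]],[[-0.09,-0.12,-0.02],[0,0,-0.21]],[[-0.12,-0.16,-0.02],[0,0,-0.28]],[[-0.15,-0.2,-0.02],[0,0,-0.36]]]' >/dev/null; python3 - <<'E'
from h import *
show(); togo((.43,.32,.25),np.pi/2)
E
```

```text
1.4 pos [0.3705 0.5059 0.2529] x [-1.    -0.005 -0.002] y [-0.005  1.     0.002] z [ 0.002  0.002 -1.   ] op 0.0852 grip 0.0 F [0.5 0.  1. ]
togo [-0.0586 -0.1862  0.0027] [0.002 0.002 0.005] rows 3.9 0.0
```

```bash
python3 -m jog '[[[-0.015,-0.047,0],[0,0,0]],[[-0.03,-0.094,0],[0,0,0]],[[-0.045,-0.141,0],[0,0,0]],[[-0.06,-0.186,0],[0,0,0]],[[-0.06,-0.186,0],[0,0,0]]]' >/dev/null; python3 - <<'E'
from h import *
show(); d,o=look('w2'); cv2.imwrite('pics/w2.png',cv2.resize(d['image'],(800,600),interpolation=3))
E
```

```text
1.9 pos [0.4319 0.3179 0.2525] x [-1.     0.005 -0.003] y [ 0.005  1.    -0.   ] z [ 0.003 -0.    -1.   ] op 0.0854 grip 0.0 F [-0.   0.3  0.4]
```

View pics/w2.png

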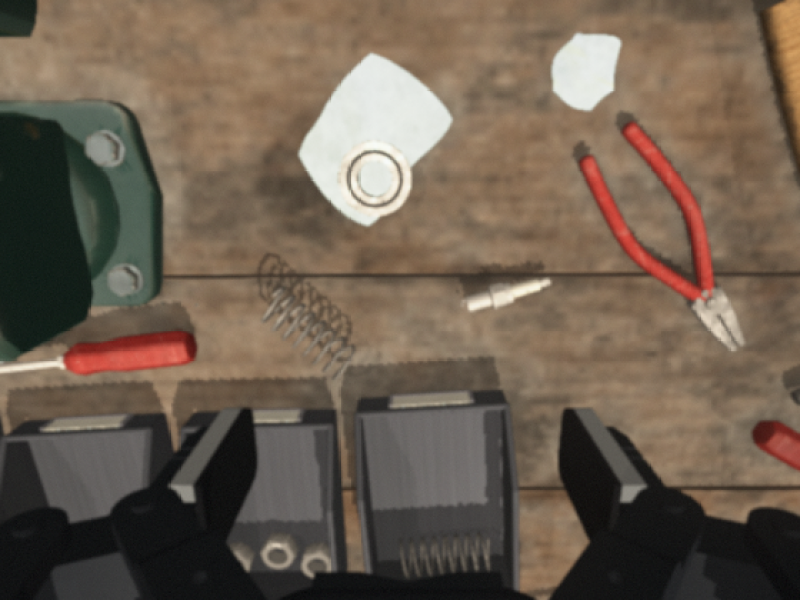

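Wrist view: bearing centre (375,178), plug (465,304)–(550,282), spring about (265,275)–(347,362). Spring bin lip is (358,400)–(505,395).

```bash
python3 - <<'E'
from h import *
import pickle; d,o=pickle.load(open('/tmp/w2.pkl','rb')); s=.7
r=lambda p,z: ray(d,(p[0]*s,p[1]*s),z,o).round(4)
print('bearing',r((375,178),.015))
A,B=r((464,304),.0095),r((551,282),.0095);print('plug',(A+B)/2,r((506,293),.012),np.linalg.norm(A-B),np.arctan2(*(B-A)[[1,0]]))
A,B=r((268,278),.016),r((343,358),.016);print('spring',(A+B)/2,np.linalg.norm(A-B),np.arctan2(*(B-A)[[1,0]]))
for n,a,b in [('spring',(358,403),(508,396)),('nut',(183,418),(336,412)),('empty',(2,430),(168,420))]:
    A,B=r(a,.029),r(b,.029);print(n,A,B,(A+B)/2,np.arctan2(*(B-A)[[1,0]])-np.pi/2)
im=cv2.imread('/tmp/w2.png'); cv2.imwrite('pics/c2.png',cv2.resize(im[150:290,160:400],(800,467),interpolation=3))
E
```

```text
bearing [0.3754 0.2963 0.015 ]
plug [0.46165 0.39505 0.0095 ] [0.4609 0.3937 0.012 ] 0.06788887979632598 1.8254209929894383
spring [0.47955 0.2414  0.016  ] 0.08376353621952698 0.688165457369081
spring [0.5444 0.2797 0.029 ] [0.539  0.3962 0.029 ] [0.5417  0.33795 0.029  ] 0.04631877832564002
nut [0.5567 0.1418 0.029 ] [0.5521 0.2623 0.029 ] [0.5544  0.20205 0.029  ] 0.03815574658183385
empty [ 0.5665 -0.003   0.029 ] [0.5584 0.1297 0.029 ] [0.56245 0.06335 0.029  ] 0.060964299690566603
```

View pics/c2.png

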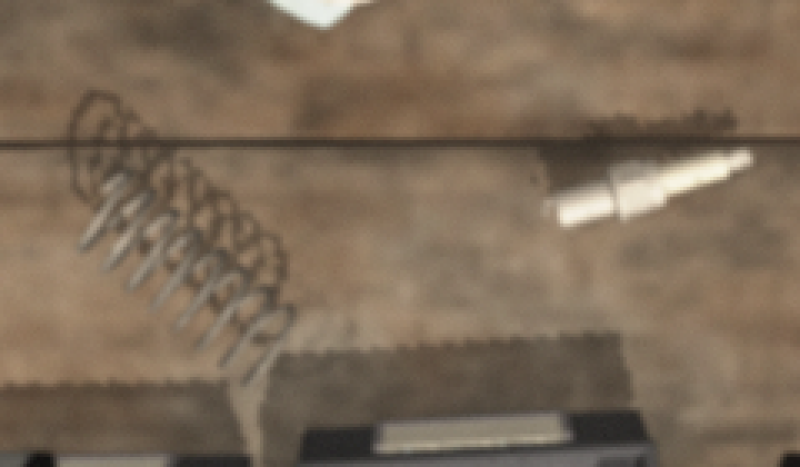

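The bright coils are the spring itself and the dark ones its shadow, so the spring centre is about (308,333); I'll check that close up. Plug first.

```bash
python3 - <<'E'
from h import *
togo((.461,.394,.10),.255)
E
python3 -m jog '[[[-0.006,0.015,0.03],[0,0,0.14]],[[-0.012,0.03,0.06],[0,0,0.28]],[[-0.018,0.045,0.08],[0,0,0.42]],[[-0.024,0.06,0.09],[0,0,0.56]],[[-0.03,0.076,0.1],[0,0,0.7]]]' 0.6 30 >/dev/null
python3 - <<'E'
from h import *
show();togo((.461,.394,.10),.255)
E
```

```text
togo [-0.0292  0.0739  0.1527] [3.000e-03 1.000e-03 1.313e+00] rows 3.4 8.8
2.45 pos [0.4599 0.3999 0.1509] x [-0.763  0.647  0.   ] y [0.647 0.763 0.   ] z [-0.  0. -1.] op 0.0511 grip 0.0 F [0.6 0.  0.3]
togo [-0.0047 -0.0038  0.0509] [ 0.    -0.     0.613] rows 1.0 4.1
```

```bash
python3 -m jog '[[[-0.005,-0.004,0.01],[0,0,0.15]],[[-0.005,-0.004,0.02],[0,0,0.3]],[[-0.005,-0.004,0.03],[0,0,0.45]],[[-0.005,-0.004,0.05],[0,0,0.6]],[[-0.005,-0.004,0.05],[0,0,0.613]]]' >/dev/null
python3 - <<'E'
from h import *
show();togo((.461,.394,.004),.255); d,o=look('w3')
im=d['image'];cv2.imwrite('pics/w3.png',im)
E
```

```text
2.95 pos [0.4596 0.3921 0.0989] x [-0.257  0.966 -0.001] y [ 0.966  0.257 -0.005] z [-0.004 -0.002 -1.   ] op 0.0513 grip 0.0 F [-0.5 -0.4 -0.1]
togo [0.0016 0.0022 0.0949] [-0.005  0.001  0.005] rows 1.9 0.0
```

View pics/w3.png

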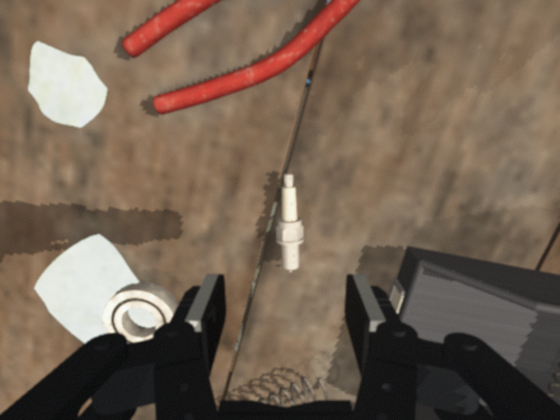

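Plug is in view at (289,223), aligned with the closing direction, and about +2.5 mm in tool y. Descend and grip.

```bash
python3 - <<'E'
from h import *
import pickle; d,o=pickle.load(open('/tmp/w3.pkl','rb'))
p=ray(d,(289.5,224),.0095,o); print(p.round(4)); togo((p[0],p[1],.004),.255,o)
E
```

```text
[0.4616 0.3935 0.0095]
togo [0.0009 0.0027 0.0949] [-0.005  0.001  0.005] rows 1.9 0.0
```

```bash
python3 -m jog '[[[0.001,0.0025,0.04],[0,0,0]],[[0.001,0.0025,0.075],[0,0,0]],[[0.001,0.0025,0.095],[0,0,0]],[[0.001,0.0025,0.095],[0,0,0]]]' | grep -E 'pos|force'
python3 -m jog '[[[0,0,0],[0,0,0]],[[0,0,0],[0,0,0]],[[0,0,0],[0,0,0]],[[0,0,0],[0,0,0]],[[0,0,0],[0,0,0]]]' 0 40 | tail -3
python3 -m jog '[[[0,0,-0.04],[0,0,0]],[[0,0,-0.08],[0,0,0]],[[0,0,-0.12],[0,0,0]],[[0,0,-0.13],[0,0,0]]]' | tail -3
python3 - <<'E'
from h import *
show();togo((.604,-.093,.13),-.037)
E
```

```text
tool_pos: [0.4622, 0.3931, 0.0039]
contact_force: [-0.7, -1.0, 0.3]
grip_force: 0.0
contact_force: [-1.4, -0.7, 6.3]
opening: 0.0162
grip_force: 39.1
contact_force: [1.3, 0.6, 0.4]
opening: 0.0166
grip_force: 39.3
4.3 pos [0.4676 0.3961 0.1435] x [-0.256  0.967  0.004] y [0.967 0.256 0.011] z [ 0.009  0.006 -1.   ] op 0.0166 grip 39.264881804119796 F [1.3 0.6 0.4]
togo [-0.5077  0.0063  0.0117] [ 0.01  -0.005  0.296] rows 10.2 2.0
```

```bash
python3 -m jog '[[[-0.05,0.001,0],[0,0,0.06]],[[-0.1,0.002,0],[0,0,0.12]],[[-0.15,0.002,0],[0,0,0.18]],[[-0.2,0.003,0],[0,0,0.24]],[[-0.25,0.003,0],[0,0,0.296]]]' >/dev/null
python3 - <<'E'
from h import *
show();togo((.604,-.093,.13),-.037)
E
```

```text
4.8 pos [0.5314 0.1513 0.1359] x [ 0.039  0.999 -0.   ] y [ 0.999 -0.039 -0.   ] z [-0. -0. -1.] op 0.016 grip 39.206320631783456 F [ 0.3 -0.3 -0.1]
togo [-0.2413  0.082   0.0059] [-0.     0.    -0.002] rows 5.1 0.0
```

```bash
python3 -m jog '[[[-0.045,0.02,0],[0,0,0]],[[-0.09,0.04,0],[0,0,0]],[[-0.135,0.06,0],[0,0,0]],[[-0.18,0.075,0],[0,0,0]],[[-0.225,0.082,0],[0,0,0]]]' >/dev/null
python3 -m jog '[[[-0.016,0,0],[0,0,0]],[[-0.016,0,0],[0,0,0]]]' >/dev/null
python3 - <<'E'
from h import *
show();togo((.604,-.093,.13),-.037); d,o=look('w4'); cv2.imwrite('pics/w4.png',d['image'])
E
```

```text
5.5 pos [ 0.6041 -0.0927  0.1356] x [0.04  0.999 0.   ] y [ 0.999 -0.04  -0.001] z [-0.001  0.    -1.   ] op 0.0163 grip 39.221021875273436 F [ 0.5  1.2 -0.7]
togo [-0.0003 -0.0001  0.0056] [-0.001 -0.    -0.003] rows 0.1 0.0
```

View pics/w4.png

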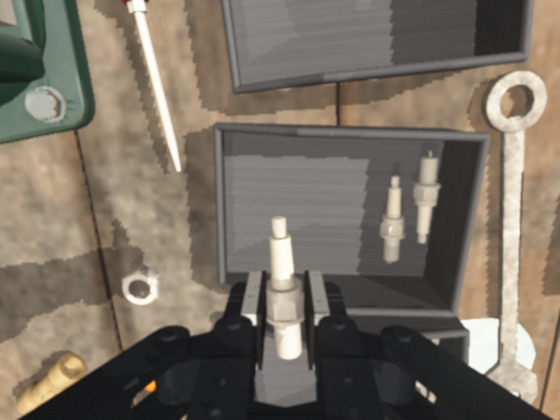

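The plug is held upright between the fingers and the bin is below, with its lip corners at (218,126) and (222,286). The nut at (140,287) looks hexagonal.

```bash
python3 - <<'E'
from h import *
import pickle; d,o=pickle.load(open('/tmp/w4.pkl','rb'))
A,B=ray(d,(218,126),.029,o),ray(d,(222,286),.029,o); print(A.round(3),B.round(3),((A+B)/2).round(3),np.linalg.norm(A-B))
print('nut',ray(d,(140,287),.014,o).round(4))
A,B=ray(d,(486,136),.063,o),ray(d,(455,312),.063,o); print(A.round(3),B.round(3),((A+B)/2).round(3),np.linalg.norm(A-B))
E
```

```text
[ 0.562 -0.027  0.029] [ 0.553 -0.145  0.029] [ 0.558 -0.086  0.029] 0.11797678703967823
nut [ 0.4841 -0.1512  0.014 ]
[ 0.722 -0.038  0.063] [ 0.715 -0.153  0.063] [ 0.718 -0.095  0.063] 0.11557625426786004
```

```bash
python3 -m jog '[[[0.002,0.004,0.04],[0,0,0]],[[0.002,0.004,0.08],[0,0,0]],[[0.002,0.004,0.11],[0,0,0]],[[0.002,0.004,0.118],[0,0,0]],[[0.002,0.004,0.123],[0,0,0]]]' | grep -E 'pos|force'
python3 -m jog '[[[0,0,0],[0,0,0]],[[0,0,0],[0,0,0]],[[0,0,0],[0,0,0]]]' 0.5 | grep -E 'pos|force|open'
python3 -m jog '[[[0,0,-0.03],[0,0,0]],[[0,0,-0.08],[0,0,0]],[[0,0,-0.13],[0,0,0]],[[0,0,-0.15],[0,0,0]]]' | tail -3
python3 - <<'E'
from h import *
show();d,o=look('w5');togo((.375,.296,.12),np.pi/2)
E
```

```text
tool_pos: [0.6076, -0.0861, 0.0152]
contact_force: [-14.7, 5.8, 31.9]
grip_force: 43.8
tool_pos: [0.609, -0.088, 0.0139]
contact_force: [0.2, 0.2, -0.2]
opening: 0.0427
grip_force: 0.0
contact_force: [1.2, -0.9, 0.6]
opening: 0.0429
grip_force: 0.0
6.75 pos [ 0.6114 -0.0892  0.1702] x [ 0.037  0.999 -0.002] y [ 0.999 -0.037  0.009] z [ 0.009 -0.002 -1.   ] op 0.0429 grip 0.0 F [ 1.2 -0.9  0.6]
togo [ 0.3767 -0.2521  0.0482] [ 0.012 -0.007  1.534] rows 9.1 10.2
```

```bash
python3 -m jog '[[[-0.02,-0.04,-0.01],[0,0,0]],[[-0.04,-0.08,-0.03],[0,0,0]],[[-0.06,-0.12,-0.04],[0,0,0]],[[-0.07,-0.13,-0.04],[0,0,0]],[[-0.07,-0.13,-0.04],[0,0,0]]]' 0.7 >/dev/null
python3 - <<'E'
from h import *
show();d,o=look('w6');im=d['image']
w5=cv2.imread('/tmp/w5.png')
cv2.imwrite('pics/w6.png',np.hstack([cv2.resize(im[80:380,80:380],(480,480),interpolation=3),cv2.resize(w5[80:380,190:390],(320,480))]))
E
```

```text
7.3 pos [ 0.4752 -0.1546  0.203 ] x [ 0.039  0.999 -0.   ] y [ 0.999 -0.039  0.001] z [ 0.001 -0.    -1.   ] op 0.0598 grip 0.0 F [0.3 0.7 0.3]
```

View pics/w6.png

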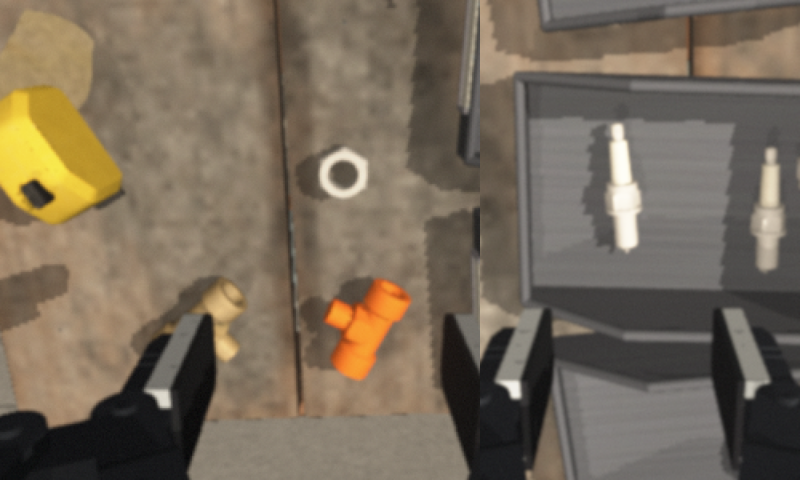

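Plug lies flat in its bin. The nut is a true hexagon at crop (344,173). Next I'll get the nut's orientation and compare the two brass-like tees' colours.

```bash
python3 - <<'E'
from h import *
import pickle; d,o=pickle.load(open('/tmp/w6.pkl','rb')); im=d['image']
def hsv(im,p,r=2): 
    c=im[p[1]-r:p[1]+r+1,p[0]-r:p[0]+r+1].reshape(-1,3).mean(0); return c.round(),cv2.cvtColor(np.uint8([[c]]),cv2.COLOR_BGR2HSV)[0,0]
w1=cv2.imread('/tmp/w1.png')
for p in [(457,161),(455,184),(460,137)]: print('left',hsv(w1,p))
for p in [(80+int(215*.625),80+int(300*.625)),(80+int(222*.625),80+int(345*.625))]: print('right',hsv(im,p))
print('paper',hsv(w1,(470,240)),'wood',hsv(w1,(300,170)),hsv(im,(80+100,80+130)))
g=cv2.cvtColor(im,cv2.COLOR_BGR2HSV); roi=im[150:230,255:335].astype(int)
m=((roi.min(2)>135)).astype(np.uint8); c=max(cv2.findContours(m,0,2)[0],key=cv2.contourArea); c=cv2.convexHull(c)+[255,150]
print(cv2.contourArea(c)); 
P=np.array([ray(d,q[0],.014,o)[:2] for q in c]); print('cent',((P.max(0)+P.min(0))/2).round(4))
w=[(round(np.ptp(P@[np.cos(t),np.sin(t)])*1000,1),round(t,2)) for t in np.arange(0,np.pi,.087)]; print(w)
E
```

```text
left (array([104., 141., 155.]), array([ 22,  84, 155], dtype=uint8))
left (array([100., 141., 160.]), array([ 21,  97, 160], dtype=uint8))
left (array([ 88., 124., 145.]), array([ 19,  99, 144], dtype=uint8))
right (array([111., 162., 195.]), array([ 18, 111, 195], dtype=uint8))
right (array([140., 200., 231.]), array([ 20, 101, 230], dtype=uint8))
paper (array([236., 239., 236.]), array([ 68,   4, 239], dtype=uint8)) wood (array([ 82.,  98., 111.]), array([ 16,  69, 111], dtype=uint8)) (array([107., 128., 143.]), array([ 17,  63, 142], dtype=uint8))
737.5
cent [ 0.4836 -0.1524]
[(np.float64(27.3), np.float64(0.0)), (np.float64(28.3), np.float64(0.09)), (np.float64(29.1), np.float64(0.17)), (np.float64(29.7), np.float64(0.26)), (np.float64(30.1), np.float64(0.35)), (np.float64(30.3), np.float64(0.43)), (np.float64(30.2), np.float64(0.52)), (np.float64(29.9), np.float64(0.61)), (np.float64(29.3), np.float64(0.7)), (np.float64(29.2), np.float64(0.78)), (np.float64(29.3), np.float64(0.87)), (np.float64(29.1), np.float64(0.96)), (np.float64(29.0), np.float64(1.04)), (np.float64(29.5), n
[... 188 characters left out ...]
np.float64(1.57)), (np.float64(30.2), np.float64(1.65)), (np.float64(29.9), np.float64(1.74)), (np.float64(29.5), np.float64(1.83)), (np.float64(29.0), np.float64(1.91)), (np.float64(28.4), np.float64(2.0)), (np.float64(28.2), np.float64(2.09)), (np.float64(28.5), np.float64(2.17)), (np.float64(29.0), np.float64(2.26)), (np.float64(29.4), np.float64(2.35)), (np.float64(29.7), np.float64(2.44)), (np.float64(29.9), np.float64(2.52)), (np.float64(29.8), np.float64(2.61)), (np.float64(29.5), np.float64(2.7)), (np.float64(28.9), np.float64(2.78)), (np.float64(28.4), np.float64(2.87)), (np.float64(28.0), np.float64(2.96)), (np.float64(27.4), np.float64(3.04)), (np.float64(27.2), np.float64(3.13))]
```

```bash
python3 - <<'E'
from h import *
import pickle; d,o=pickle.load(open('/tmp/w1.pkl','rb')); im=d['image'][110:210,410:490].copy()
m=(cv2.cvtColor(im,cv2.COLOR_BGR2HSV)); m=((m[...,1]>65)&(m[...,2]>115)).astype(np.uint8)
c=max(cv2.findContours(m,0,2)[0],key=cv2.contourArea)+[410,110]
P=np.array([ray(d,q[0],.013,o) for q in c]); print(P.mean(0).round(3), np.array(cv2.minAreaRect(np.float32(P[:,:2]*1000))[1]).round(1))
d,o=pickle.load(open('/tmp/w2.pkl','rb'))
t=cv2.imread('/tmp/top0.png'); d=optics.get_image('top')
h=cv2.cvtColor(t,cv2.COLOR_BGR2HSV)[235:280,365:400]; m=((h[...,1]>60)&(h[...,2]>150)).astype(np.uint8)
c=max(cv2.findContours(m,0,2)[0],key=cv2.contourArea)+[365,235]
P=np.array([ray(d,q[0],.013) for q in c]);print(P.mean(0).round(3), cv2.minAreaRect(np.float32(P[:,:2]*1000)))
E
python3 -m jog '[[[0.002,0.0085,0.05],[0,0,0]],[[0.002,0.0085,0.1],[0,0,0]],[[0.002,0.0085,0.15],[0,0,0]],[[0.002,0.0085,0.19],[0,0,0]],[[0.002,0.0085,0.199],[0,0,0]]]' | grep -E 'pos|force'
python3 -m jog '[[[0,0,0],[0,0,0]],[[0,0,0],[0,0,0]],[[0,0,0],[0,0,0]],[[0,0,0],[0,0,0]],[[0,0,0],[0,0,0]]]' 0 40 | tail -3
python3 -m jog '[[[0,0,-0.04],[0,0,0]],[[0,0,-0.08],[0,0,0]],[[0,0,-0.12],[0,0,0]],[[0,0,-0.14],[0,0,0]]]' | tail -3
python3 - <<'E'
from h import *
show();togo((.607,.198,.14),0.03)
E
```

```text
[0.316 0.895 0.013] [ 78.3 101.8]
[ 0.396 -0.252  0.013] ((397.93701171875, -256.73370361328125), (60.03792190551758, 36.42259979248047), 40.412601470947266)
tool_pos: [0.4807, -0.1492, -0.0022]
contact_force: [-0.7, 0.2, -0.1]
grip_force: 0.0
contact_force: [1.0, 0.6, 6.0]
opening: 0.0261
grip_force: 40.7
contact_force: [0.8, -0.3, -0.2]
opening: 0.0258
grip_force: 40.0
8.8 pos [ 0.4864 -0.1532  0.1492] x [ 0.037  0.999 -0.003] y [ 0.999 -0.037  0.006] z [ 0.006 -0.003 -1.   ] op 0.0258 grip 40.03119974368019 F [ 0.8 -0.3 -0.2]
togo [0.3554 0.1074 0.0089] [ 0.006  0.003 -0.067] rows 7.4 0.4
```

```bash
python3 -m jog '[[[0.03,0.04,-0.01],[0,0,0]],[[0.06,0.07,-0.01],[0,0,0]],[[0.1,0.09,-0.01],[0,0,0]],[[0.145,0.1,-0.01],[0,0,0]],[[0.19,0.107,-0.01],[0,0,-0.067]]]' >/dev/null
python3 -m jog '[[[0.045,0,0],[0,0,0]],[[0.09,0,0],[0,0,0]],[[0.135,0,0],[0,0,0]],[[0.165,0,0],[0,0,0]],[[0.165,0,0],[0,0,0]]]' >/dev/null
python3 - <<'E'
from h import *
show();togo((.607,.198,.014),0.03); d,o=look('w7'); cv2.imwrite('pics/w7.png',d['image'])
E
```

```text
9.8 pos [0.593  0.2021 0.1547] x [-0.035  0.999  0.001] y [0.999 0.035 0.   ] z [ 0.     0.001 -1.   ] op 0.0261 grip 40.05251546957879 F [ 1.  -0.4  0.2]
togo [-0.0047  0.0138  0.1407] [ 0.    -0.001  0.005] rows 2.8 0.0
```

View pics/w7.png

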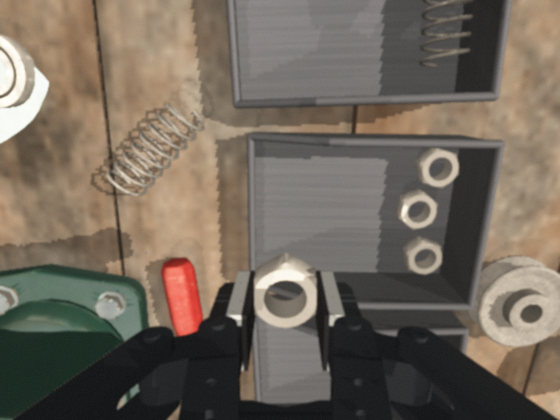

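The nut is held over its bin, whose lip corners are (250,133) and (253,303). The spring is clear here at (115,182)–(190,112).

```bash
python3 - <<'E'
from h import *
import pickle; d,o=pickle.load(open('/tmp/w7.pkl','rb'))
A,B=ray(d,(250,135),.029,o),ray(d,(252,300),.029,o); print('nutbin lip',A.round(3),B.round(3),((A+B)/2).round(3))
A,B=ray(d,(116,182),.02,o),ray(d,(188,115),.02,o); print('spring',((A+B)/2).round(3),np.linalg.norm(A-B),np.arctan2(*(B-A)[[1,0]]))
togo((.607,.2,.015),.03)
E
```

```text
nutbin lip [0.566 0.257 0.029] [0.568 0.124 0.029] [0.567 0.191 0.029]
spring [0.491 0.243 0.02 ] 0.0774996957711999 0.7301231040443699
togo [-0.0005  0.0137  0.1396] [0.    0.    0.003] rows 2.8 0.0
```

```bash
python3 -m jog '[[[-0.004,0.018,0.04],[0,0,0]],[[-0.004,0.018,0.085],[0,0,0]],[[-0.004,0.018,0.12],[0,0,0]],[[-0.004,0.018,0.133],[0,0,0]],[[-0.004,0.018,0.14],[0,0,0]]]' | grep -E 'pos|force'
python3 -m jog '[[[0,0,0],[0,0,0]],[[0,0,0],[0,0,0]],[[0,0,0],[0,0,0]]]' 0.55 | grep -E 'pos|force|open'
python3 -m jog '[[[0,0,-0.03],[0,0,0]],[[0,0,-0.08],[0,0,0]],[[0,0,-0.12],[0,0,0]],[[0,0,-0.13],[0,0,0]]]' | tail -3
python3 - <<'E'
from h import *
show();togo((.490,.242,.14),.73-np.pi/2)
E
```

```text
tool_pos: [0.6105, 0.1936, 0.0138]
contact_force: [-10.8, -3.8, 19.5]
grip_force: 42.1
tool_pos: [0.6134, 0.1952, 0.0165]
contact_force: [0.0, 0.4, -0.5]
opening: 0.0468
grip_force: 0.0
contact_force: [-0.2, 1.0, 0.8]
opening: 0.0468
grip_force: 0.0
11.05 pos [0.6158 0.1959 0.1528] x [-0.03   1.     0.002] y [0.999 0.03  0.013] z [ 0.013  0.002 -1.   ] op 0.0468 grip 0.0 F [-0.2  1.   0.8]
togo [ 0.0498 -0.1245  0.0113] [ 0.011 -0.007  0.871] rows 2.7 5.8
```

```bash
python3 -m jog '[[[0.01,-0.03,-0.01],[0,0,0.15]],[[0.02,-0.06,-0.01],[0,0,0.3]],[[0.035,-0.09,0],[0,0,0.45]],[[0.05,-0.125,0.01],[0,0,0.6]],[[0.05,-0.125,0.01],[0,0,0.75]]]' 0.75 >/dev/null
python3 -m jog '[[[0,0,0],[0,0,0.12]],[[0,0,0],[0,0,0.12]]]'  >/dev/null
python3 - <<'E'
from h import *
show();togo((.490,.242,.005),.73-np.pi/2);d,o=look('w8'); w5=d['image']
cv2.imwrite('pics/w8.png',w5)
E
```

```text
11.75 pos [0.485  0.2415 0.1343] x [0.744 0.668 0.   ] y [ 0.668 -0.744  0.   ] z [ 0.  0. -1.] op 0.0643 grip 0.0 F [-0.1  0.4  0.5]
togo [0.004  0.0029 0.1293] [ 0.    -0.     0.002] rows 2.6 0.0
```

View pics/w8.png

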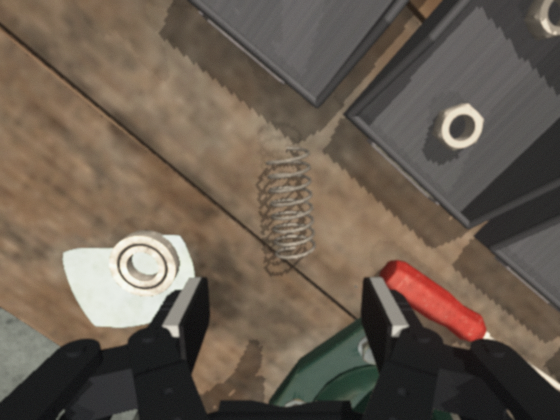

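The spring is centred at about (290,206), aligned with the jaw; the nut lies flat in its bin. Next is the offset.

```bash
python3 - <<'E'
from h import *
import pickle; d,o=pickle.load(open('/tmp/w8.pkl','rb'))
for y in (150,206,262): print(ray(d,(290,y),.02,o).round(4))
p=ray(d,(290,206),.022,o); togo((*p[:2],.006),-.84,o)
d,o=pickle.load(open('/tmp/w8.pkl','rb'))
print('bearing',ray(d,(144,263),.015,o).round(4))
E
```

```text
[0.5212 0.2703 0.02  ]
[0.4912 0.2432 0.02  ]
[0.4582 0.2134 0.02  ]
togo [0.0063 0.0028 0.1283] [ 0.    -0.     0.001] rows 2.6 0.0
bearing [0.3797 0.2962 0.015 ]
```

```bash
python3 -m jog '[[[0.006,0.003,0.04],[0,0,0]],[[0.006,0.003,0.085],[0,0,0]],[[0.006,0.003,0.115],[0,0,0]],[[0.006,0.003,0.128],[0,0,0]],[[0.006,0.003,0.128],[0,0,0]]]' | grep -E 'pos|force'
python3 -m jog '[[[0,0,0],[0,0,0]],[[0,0,0],[0,0,0]],[[0,0,0],[0,0,0]],[[0,0,0],[0,0,0]],[[0,0,0],[0,0,0]]]' 0 40 | tail -3
python3 -m jog '[[[0,0,-0.04],[0,0,0]],[[0,0,-0.09],[0,0,0]],[[0,0,-0.14],[0,0,0]],[[0,0,-0.15],[0,0,0]]]' | tail -3
python3 - <<'E'
from h import *
show();togo((.602,.335,.16),.05)
E
```

```text
tool_pos: [0.4905, 0.2424, 0.0044]
contact_force: [0.3, -0.4, -1.0]
grip_force: 0.0
contact_force: [-0.1, -0.7, 6.6]
opening: 0.0309
grip_force: 38.4
contact_force: [1.0, 0.7, 0.4]
opening: 0.0306
grip_force: 37.9
13.2 pos [0.4958 0.2445 0.1649] x [0.744 0.668 0.013] y [ 0.668 -0.744  0.005] z [ 0.013  0.004 -1.   ] op 0.0306 grip 37.94047795236111 F [1.  0.7 0.4]
togo [0.1394 0.0035 0.0067] [ 0.011 -0.009 -0.89 ] rows 2.8 5.9
```

```bash
python3 -m jog '[[[0.03,0,0],[0,0,-0.15]],[[0.06,0,0],[0,0,-0.3]],[[0.1,0.002,0],[0,0,-0.45]],[[0.139,0.003,0],[0,0,-0.6]],[[0.139,0.003,0],[0,0,-0.75]]]' >/dev/null
python3 -m jog '[[[0,0,0],[0,0,-0.14]],[[0,0,0],[0,0,-0.14]]]' >/dev/null
python3 - <<'E'
from h import *
show();togo((.602,.335,.016),.05)
E
```

```text
13.9 pos [0.5972 0.3337 0.1556] x [-0.05   0.999 -0.   ] y [ 0.999  0.05  -0.001] z [-0.001 -0.    -1.   ] op 0.0307 grip 37.95890319161117 F [-0.   0.8 -0.5]
togo [0.0011 0.005  0.1396] [-0.001  0.    -0.   ] rows 2.8 0.0
```

```bash
python3 -m jog '[[[0.001,0.005,0.04],[0,0,0]],[[0.001,0.005,0.085],[0,0,0]],[[0.001,0.005,0.12],[0,0,0]],[[0.001,0.005,0.133],[0,0,0]],[[0.001,0.005,0.139],[0,0,0]]]' | grep -E 'pos|force'
python3 -m jog '[[[0,0,0],[0,0,0]],[[0,0,0.001],[0,0,0]]]' | grep -E 'pos|force'
python3 -m jog '[[[0,0,0],[0,0,0]],[[0,0,0],[0,0,0]],[[0,0,0],[0,0,0]]]' 0.6 | grep -E 'pos|force|open'
python3 -m jog '[[[0,0,-0.03],[0,0,0]],[[0,0,-0.08],[0,0,0]],[[0,0,-0.12],[0,0,0]],[[0,0,-0.13],[0,0,0]]]' | tail -3
python3 - <<'E'
from h import *
show();d,o=look('w9');togo((.378,.296,.12),0)
E
```

```text
tool_pos: [0.6011, 0.3342, 0.016]
contact_force: [-2.8, -1.9, 6.4]
grip_force: 38.5
tool_pos: [0.6042, 0.3357, 0.0191]
contact_force: [0.9, -0.2, 0.1]
grip_force: 38.0
tool_pos: [0.6029, 0.3351, 0.0173]
contact_force: [0.4, 0.2, 0.7]
opening: 0.0514
grip_force: 0.0
contact_force: [1.0, 0.2, 0.9]
opening: 0.0511
grip_force: 0.0
15.3 pos [0.6056 0.3364 0.1542] x [-0.05   0.999  0.004] y [0.999 0.05  0.011] z [ 0.011  0.004 -1.   ] op 0.0511 grip 0.0 F [1.  0.2 0.9]
togo [-0.0289 -0.2293  0.0311] [ 0.01  -0.004  0.05 ] rows 4.7 0.3
```

```bash
python3 -m jog '[[[-0.006,-0.045,0],[0,0,0.01]],[[-0.012,-0.09,0],[0,0,0.02]],[[-0.018,-0.135,0.01],[0,0,0.03]],[[-0.024,-0.18,0.02],[0,0,0.04]],[[-0.029,-0.229,0.03],[0,0,0.05]]]' 1 >/dev/null
python3 -m jog '[[[0,0,0],[0,0,0]]]' >/dev/null
python3 - <<'E'
from h import *
show();d,o=look('w10'); im=d['image']; g=cv2.GaussianBlur(cv2.cvtColor(im,6),(5,5),1)
c=cv2.HoughCircles(g,cv2.HOUGH_GRADIENT,1.2,60,param1=120,param2=30,minRadius=28,maxRadius=60)
print(c)
for q in c[0][:3]: p=ray(d,q[:2],.015,o); print(p.round(4),q[2]); togo((*p[:2],.004),0,o)
a=cv2.circle(im.copy(),tuple(int(v) for v in c[0][0][:2]),int(c[0][0][2]),(0,0,255),1)
w9=cv2.imread('/tmp/w9.png'); cv2.imwrite('pics/w10.png',np.hstack([cv2.resize(a,(400,300)),cv2.resize(w9,(400,300))]))
E
```

```text
15.95 pos [0.366  0.2911 0.1088] x [-0.002  1.    -0.007] y [ 1.     0.002 -0.013] z [-0.013 -0.007 -1.   ] op 0.0855 grip 0.0 F [-0.8  0.3  0.1]
[[[301.80002 215.40001  28.48   ]]]
[0.3757 0.296  0.015 ] 28.48
togo [0.0056 0.011  0.1047] [-0.013  0.007  0.002] rows 2.1 0.1
```

View pics/w10.png

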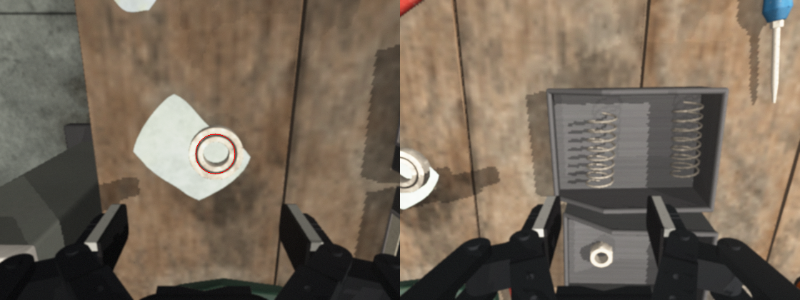

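Left half: bearing ring centred at (216,153), matching the estimate. Right half: the spring lies flat across its bin in front of the stock and the nut lies flat in its bin.

```bash
python3 -m jog '[[[0,0,0],[0,0,0]],[[0,0,0],[0,0,0]]]' >/dev/null; python3 - <<'E'
from h import *
show();togo((.377,.296,.004),0)
E
```

```text
16.2 pos [0.377  0.2951 0.1173] x [0.001 1.    0.001] y [ 1.    -0.001  0.002] z [ 0.002  0.001 -1.   ] op 0.0852 grip 0.0 F [0.7 0.8 0.1]
togo [ 0.0008 -0.0002  0.1133] [ 0.002 -0.001 -0.001] rows 2.3 0.0
```

```bash
python3 -m jog '[[[0,0,0.04],[0,0,0]],[[0,0,0.075],[0,0,0]],[[0,0,0.1],[0,0,0]],[[0,0,0.113],[0,0,0]],[[0,0,0.113],[0,0,0]]]' | grep -E 'pos|force'
python3 -m jog '[[[0,0,0],[0,0,0]],[[0,0,0],[0,0,0]],[[0,0,0],[0,0,0]],[[0,0,0],[0,0,0]],[[0,0,0],[0,0,0]]]' 0 45 | tail -3
python3 -m jog '[[[0,0,-0.04],[0,0,0]],[[0,0,-0.09],[0,0,0]],[[0,0,-0.14],[0,0,0]],[[0,0,-0.18],[0,0,0]],[[0,0,-0.18],[0,0,0]]]' | tail -3
python3 - <<'E'
from h import *
show();togo((.54,.12,.18),np.pi/2+.067);togo((.616,-.238,.18),np.pi/2+.067)
E
```

```text
tool_pos: [0.3752, 0.2941, 0.002]
contact_force: [-0.3, -0.4, -0.3]
grip_force: 0.0
contact_force: [0.2, -0.2, 6.1]
opening: 0.0489
grip_force: 46.0
contact_force: [0.3, 0.6, -1.1]
opening: 0.0484
grip_force: 47.6
17.7 pos [0.379  0.2967 0.1919] x [-0.     1.     0.007] y [1.    0.    0.013] z [ 0.013  0.007 -1.   ] op 0.0484 grip 47.61067501909565 F [ 0.3  0.6 -1.1]
togo [-0.1768  0.1608  0.0127] [ 0.005 -0.016  1.504] rows 4.8 10.0
togo [-0.5348  0.2368  0.0111] [ 0.005 -0.016  1.504] rows 11.7 10.0
```

```bash
python3 -m jog '[[[-0.02,0.045,0],[0,0,0.15]],[[-0.04,0.09,0],[0,0,0.3]],[[-0.07,0.13,0],[0,0,0.45]],[[-0.115,0.15,0],[0,0,0.6]],[[-0.16,0.16,0],[0,0,0.75]]]' >/dev/null
python3 - <<'E'
from h import *
show();togo((.616,-.238,.18),np.pi/2+.067)
E
```

```text
18.2 pos [0.5363 0.1328 0.1824] x [ 0.686  0.728 -0.001] y [ 0.728 -0.686 -0.   ] z [-0.001 -0.    -1.   ] op 0.0488 grip 47.6535256637726 F [ 0.6  0.2 -1.2]
togo [-0.2151  0.3124  0.0025] [-0.     0.001  0.748] rows 7.6 5.0
```

```bash
python3 -m jog '[[[-0.026,0.038,0],[0,0,0.15]],[[-0.052,0.076,0],[0,0,0.3]],[[-0.078,0.114,0],[0,0,0.45]],[[-0.104,0.152,0],[0,0,0.6]],[[-0.132,0.19,0],[0,0,0.748]]]' >/dev/null
python3 - <<'E'
from h import *
show();togo((.616,-.238,.18),np.pi/2+.067)
E
```

```text
18.7 pos [ 0.5839 -0.0932  0.1825] x [ 0.998  0.067 -0.001] y [ 0.067 -0.998 -0.001] z [-0.001  0.    -1.   ] op 0.0488 grip 47.65436851477716 F [ 0.5  0.  -1.3]
togo [0.0223 0.1466 0.0024] [-0.001  0.001 -0.   ] rows 3.0 0.0
```

```bash
python3 -m jog '[[[0.006,0.045,0],[0,0,0]],[[0.012,0.09,0],[0,0,0]],[[0.018,0.13,0],[0,0,0]],[[0.022,0.147,0],[0,0,0]],[[0.022,0.147,0],[0,0,0]]]' >/dev/null
python3 -m jog '[[[0,0,0],[0,0,0]]]' >/dev/null
python3 - <<'E'
from h import *
show();togo((.616,-.238,.0135),np.pi/2+.067);d,o=look('w11')
E
```

```text
19.3 pos [ 0.6165 -0.2357  0.1825] x [ 0.997  0.073 -0.001] y [ 0.073 -0.997 -0.002] z [-0.001  0.002 -1.   ] op 0.0487 grip 47.65649833192583 F [ 0.7  0.1 -1.7]
togo [-0.0005  0.0026  0.169 ] [-0.002  0.001  0.006] rows 3.4 0.0
```

```bash
python3 -m jog '[[[0,0.001,0.04],[0,0,0]],[[0,0.001,0.08],[0,0,0]],[[0,0.001,0.12],[0,0,0]],[[0,0.001,0.145],[0,0,0]],[[0,0.001,0.16],[0,0,0]]]' | grep -E 'pos|force'
python3 -m jog '[[[0,0,0.006],[0,0,0]],[[0,0,0.01],[0,0,0]],[[0,0,0.01],[0,0,0]]]' | grep -E 'pos|force'
python3 -m jog '[[[0,0,0],[0,0,0]],[[0,0,0],[0,0,0]],[[0,0,0],[0,0,0]]]' 0.7 | grep -E 'pos|force|open'
python3 -m jog '[[[0,0,-0.03],[0,0,0]],[[0,0,-0.08],[0,0,0]],[[0,0,-0.13],[0,0,0]],[[0,0,-0.17],[0,0,0]]]' | tail -3
python3 - <<'E'
from h import *
show();d,o=look('w12');togo((.39,-.25,.2),.7)
E
```

```text
tool_pos: [0.6152, -0.2348, 0.0202]
contact_force: [0.3, 0.1, -1.8]
grip_force: 47.6
tool_pos: [0.6179, -0.2377, 0.0147]
contact_force: [0.1, 0.3, -1.2]
grip_force: 47.7
tool_pos: [0.6179, -0.2381, 0.0147]
contact_force: [0.5, -0.7, -0.3]
opening: 0.0599
grip_force: 0.0
contact_force: [1.3, -0.9, 0.3]
opening: 0.0601
grip_force: 0.0
20.85 pos [ 0.6178 -0.238   0.1875] x [0.997 0.073 0.003] y [ 0.073 -0.997  0.002] z [ 0.003 -0.002 -1.   ] op 0.0601 grip 0.0 F [ 1.3 -0.9  0.3]
togo [-0.2312 -0.0065 -0.007 ] [ 0.001 -0.017  0.944] rows 4.6 6.3
```

```bash
python3 - <<'E'
from h import *
togo((.397,-.255,.2),-.87)
E
python3 -m jog '[[[-0.04,0,0],[0,0,-0.13]],[[-0.085,0,-0.01],[0,0,-0.26]],[[-0.13,0,-0.01],[0,0,-0.39]],[[-0.175,0,-0.01],[0,0,-0.52]],[[-0.22,0,-0.01],[0,0,-0.63]]]' 1 >/dev/null
python3 -m jog '[[[0,0,0],[0,0,0]],[[0,0,0],[0,0,0]]]' >/dev/null
python3 - <<'E'
from h import *
show();togo((.397,-.255,.2),-.87);d,o=look('w13')
w1=cv2.imread('/tmp/w1.png'); w12=cv2.imread('/tmp/w12.png')
a=cv2.resize(d['image'],(560,420)); b=cv2.resize(w1[110:210,410:510],(240,240),interpolation=3); c=cv2.resize(w12,(240,180))
cv2.imwrite('pics/w13.png',np.hstack([a,np.vstack([b,c])]))
E
```

```text
togo [-0.2246 -0.001  -0.0069] [ 0.012 -0.011 -0.628] rows 4.5 4.2
21.6 pos [ 0.3973 -0.2539  0.1938] x [0.764 0.645 0.001] y [ 0.645 -0.764  0.002] z [ 0.002 -0.001 -1.   ] op 0.0855 grip 0.0 F [0.9 0.5 0.4]
togo [-0.0009  0.0007 -0.0062] [ 0.002 -0.001 -0.   ] rows 0.1 0.0
```

View pics/w13.png

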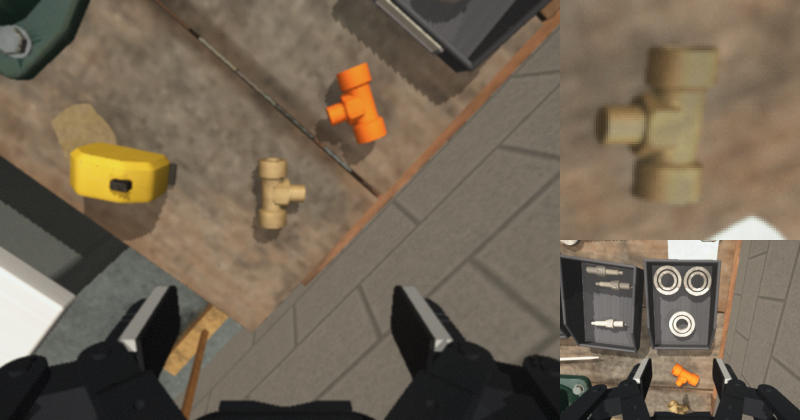

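The bearing lies flat in its bin. Tee candidates: right brass (272,193), far-left brass (inset), and orange (358,103), which is excluded. I'll compare the size and reach of the two brass ones.

```bash
python3 - <<'E'
from h import *
import pickle
for n,(x,y) in dict(w1=(410,115),w13=(240,145)).items():
    d,o=pickle.load(open(f'/tmp/{n}.pkl','rb')); im=d['image'][y:y+95,x:x+80]
    m=np.full(im.shape[:2],cv2.GC_BGD,np.uint8); r=(12,8,60,78) if n=='w1' else (15,9,55,78)
    cv2.grabCut(im.copy(),m,r,np.zeros((1,65)),np.zeros((1,65)),6,cv2.GC_INIT_WITH_RECT); m=(m%2).astype(np.uint8)
    c=max(cv2.findContours(m,0,2)[0],key=cv2.contourArea)
    col=im[m>0].astype(float); print(n,'mean bgr',col.mean(0).round(),'p90',np.percentile(col,90,axis=0),'px bbox',cv2.boundingRect(c+[x,y]))
    P=np.array([ray(d,q[0]+[x,y],.015,o) for q in c]); (cx,cy),s,a=cv2.minAreaRect(np.float32(P[:,:2]*1000)); print(cx,cy,s,a,'r',np.hypot(cx,cy))
    if n=='w13': togo((cx/1000,cy/1000,.006),-.87)
E
```

```text
w1 mean bgr [ 84. 117. 134.] p90 [109. 148. 164.] px bbox (425, 129, 51, 66)
335.7327575683594 904.1903686523438 (45.5009765625, 62.76853561401367) 70.01435852050781 r 964.5085314646606
w13 mean bgr [100. 147. 177.] p90 [119. 172. 205.] px bbox (260, 158, 46, 71)
394.5157775878906 -252.7192840576172 (65.20278930664062, 40.287132263183594) 37.78128433227539 r 468.51866056793574
togo [-0.0021 -0.0036  0.1881] [ 0.002 -0.001  0.001] rows 3.8 0.0
```

Both brass tees measure the same. I take the right one: it lies among the other loose parts, well within reach and in all the views, whereas the far-left one sits among the tool clutter at the edge of reach (r = 0.965).

```bash
python3 -m jog '[[[-0.002,-0.004,0.045],[0,0,0.02]],[[-0.002,-0.004,0.09],[0,0,0.04]],[[-0.002,-0.004,0.135],[0,0,0.04]],[[-0.002,-0.004,0.17],[0,0,0.04]],[[-0.002,-0.004,0.187],[0,0,0.04]]]' | grep -E 'pos|force'
python3 -m jog '[[[0,0,0],[0,0,0]],[[0,0,0],[0,0,0]],[[0,0,0],[0,0,0]],[[0,0,0],[0,0,0]],[[0,0,0],[0,0,0]]]' 0 45 | tail -3
python3 -m jog '[[[0,0,-0.04],[0,0,0]],[[0,0,-0.09],[0,0,0]],[[0,0,-0.14],[0,0,0]],[[0,0,-0.19],[0,0,0]],[[0,0,-0.19],[0,0,0]]]' | tail -3
python3 - <<'E'
from h import *
show();togo((.56,-.14,.2),-1.53);togo((.622,.055,.2),-1.53);d,o=look('w14');cv2.imwrite('pics/w14.png',d['image'])
E
```

```text
tool_pos: [0.3928, -0.25, 0.0026]
contact_force: [0.0, -0.6, 0.0]
grip_force: 0.0
contact_force: [1.1, 0.1, 5.0]
opening: 0.0405
grip_force: 47.3
contact_force: [1.5, -1.2, -0.8]
opening: 0.0407
grip_force: 46.8
23.15 pos [ 0.3968 -0.2548  0.2057] x [0.788 0.615 0.003] y [ 0.615 -0.788  0.016] z [ 0.012 -0.011 -1.   ] op 0.0407 grip 46.77851761691272 F [ 1.5 -1.2 -0.8]
togo [0.1993 0.0098 0.0064] [ 0.015 -0.008  0.622] rows 4.0 4.1
togo [ 0.3681 -0.1057  0.0051] [ 0.015 -0.008  0.622] rows 7.7 4.1
```

```bash
python3 -m jog '[[[0.045,0.002,0],[0,0,0.13]],[[0.09,0.004,0],[0,0,0.26]],[[0.135,0.006,0],[0,0,0.39]],[[0.175,0.008,0],[0,0,0.52]],[[0.2,0.01,0],[0,0,0.622]]]' >/dev/null
python3 - <<'E'
from h import *
show();togo((.622,.055,.2),-1.53)
E
```

```text
23.7 pos [ 0.5576 -0.1342  0.1934] x [ 0.999  0.038 -0.004] y [ 0.038 -0.999 -0.002] z [-0.004  0.002 -1.   ] op 0.041 grip 46.66983671486378 F [-0.5 -0.  -1.8]
togo [ 0.0715 -0.1867 -0.0064] [-0.002  0.004 -0.003] rows 4.0 0.0
```

```bash
python3 -m jog '[[[0.018,-0.045,0],[0,0,0]],[[0.036,-0.09,0],[0,0,0]],[[0.054,-0.135,0],[0,0,0]],[[0.071,-0.18,0],[0,0,0]],[[0.071,-0.188,0],[0,0,0]]]' >/dev/null
python3 -m jog '[[[0,0,0],[0,0,0]],[[0,0,0],[0,0,0]]]' >/dev/null
python3 - <<'E'
from h import *
show();togo((.622,.056,.0155),-1.53);d,o=look('w15')
# bin side walls: strong vertical edges at mid-height of the floor image, left and right of the held part
for r,z in ((120,.063),(150,.063)):
    g=cv2.Sobel(cv2.GaussianBlur(cv2.cvtColor(d['image'],6),(3,3),0),cv2.CV_32F,1,0)[r]
    i=[k for k in np.argsort(-abs(g))[:14]]; print(r,[(int(k),float(ray(d,(k,r),z,o)[1].round(3))) for k in sorted(i)])
E
```

```text
24.4 pos [0.6195 0.0533 0.1946] x [ 0.999  0.04  -0.003] y [ 0.04  -0.999  0.001] z [-0.003 -0.001 -1.   ] op 0.0404 grip 46.72730362974107 F [-0.  -0.5 -0.8]
togo [ 0.0031 -0.0027  0.1791] [ 0.001  0.003 -0.   ] rows 3.6 0.0
120 [(3, 0.261), (4, 0.26), (171, 0.139), (202, 0.117), (203, 0.116), (214, 0.108), (215, 0.107), (357, 0.004), (358, 0.004), (387, -0.017), (388, -0.018), (409, -0.033), (444, -0.059), (472, -0.079)]
150 [(9, 0.26), (10, 0.26), (16, 0.255), (173, 0.139), (204, 0.116), (205, 0.115), (206, 0.114), (216, 0.107), (217, 0.106), (346, 0.01), (356, 0.003), (357, 0.002), (381, -0.016), (382, -0.016)]
```

```bash
python3 -m jog '[[[0.003,-0.003,0.04],[0,0,0]],[[0.003,-0.003,0.085],[0,0,0]],[[0.003,-0.003,0.13],[0,0,0]],[[0.003,-0.003,0.155],[0,0,0]],[[0.003,-0.003,0.17],[0,0,0]]]' | grep -E 'pos|force'
python3 -m jog '[[[0,0,0.005],[0,0,0]],[[0,0,0.009],[0,0,0]],[[0,0,0.009],[0,0,0]]]' | grep -E 'pos|force'
python3 -m jog '[[[0,0,0],[0,0,0]],[[0,0,0],[0,0,0]],[[0,0,0],[0,0,0]]]' 0.68 | grep -E 'pos|force|open'
python3 -m jog '[[[0,0,-0.03],[0,0,0]],[[0,0,-0.08],[0,0,0]],[[0,0,-0.13],[0,0,0]],[[0,0,-0.18],[0,0,0]],[[0,0,-0.2],[0,0,0]]]' | tail -3
python3 -m jog '[[[-0.045,0,0],[0,0,0]],[[-0.09,0,0],[0,0,0]],[[-0.12,0,-0.03],[0,0,0]],[[-0.12,0,-0.03],[0,0,0]],[[-0.12,0,-0.03],[0,0,0]]]' | tail -3
python3 - <<'E'
from h import *
show();d,o=look('w16'); t=optics.get_image('top')['image']
cv2.imwrite('pics/final.png',np.hstack([cv2.resize(d['image'],(400,300)),cv2.resize(t[125:210,155:410],(400,133)).copy() if 0 else cv2.resize(t[125:211,155:410],(400,300),interpolation=3)]))
E
```

```text
tool_pos: [0.621, 0.0555, 0.0228]
contact_force: [-0.5, 0.3, -1.8]
grip_force: 46.7
tool_pos: [0.6246, 0.0568, 0.0188]
contact_force: [-0.0, 0.9, -1.6]
grip_force: 46.7
tool_pos: [0.6244, 0.0573, 0.0188]
contact_force: [0.0, 0.2, 0.5]
opening: 0.0581
grip_force: 0.0
contact_force: [1.0, -0.1, 0.9]
opening: 0.0581
grip_force: 0.0
contact_force: [-0.0, -0.4, -0.0]
opening: 0.0582
grip_force: 0.0
26.55 pos [0.5041 0.0524 0.249 ] x [0.999 0.041 0.004] y [ 0.041 -0.999  0.   ] z [ 0.004 -0.    -1.   ] op 0.0582 grip 0.0 F [-0.  -0.4 -0. ]
```

View pics/final.png

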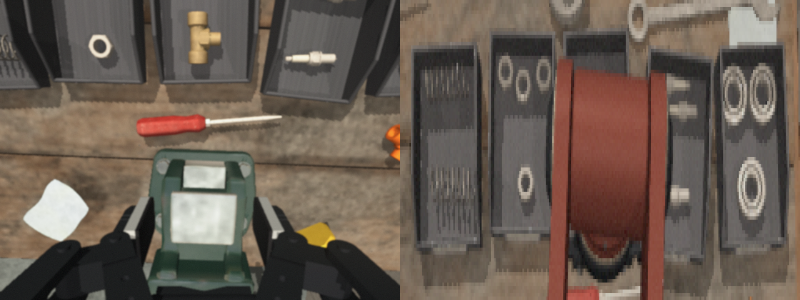

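All five parts lie flat in the right bins (tee (203,38), nut (100,45), plug (310,58); spring and bearing visible in the top view). The gripper is clear of everything, so I'll hand in.

```bash
python3 - <<'E'
from station import job
print(job.finish_job())
E
```

```text
the job is handed in; nothing more can be done
None
```

The job is handed in at about 27 s: the bearing, spring, plug and nut lie flat in front of their stock and a brass tee lies flat in the empty bin; a second, same-size brass tee at the far left was left alone as clutter, so the choice between the two was a judgement call.

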